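# Stage the compression platens by size

### The job

Set up the platens for the next test series: stand the four steel platens upright on the black rubber seats of the staging bar, one centred on each seat, in order of disc diameter, with the largest next to the black clamping knob and the smallest at the far end. Leave the dial gauge standing where it is.

Things in the scene. Friction and masses are not known exactly. Their poses are not given: they have to be found in the camera images.
- platen64_mid (a point): the largest of four loose steel compression platens: a round disc 64 mm in diameter and 12 mm thick lying flat, with a round upright stem 18 mm in diameter and 52 mm long standing in its middle (64 mm high in all, 0.15 to 0.46 kg). This point is on the stem's axis half-way up, 32 mm above the underside; z points up along the stem. At the start it stands on the table.
- platen54_mid (a point): the second largest of four loose steel compression platens: a round disc 54 mm in diameter and 12 mm thick lying flat, with a round upright stem 18 mm in diameter and 52 mm long standing in its middle (64 mm high in all, 0.15 to 0.46 kg). This point is on the stem's axis half-way up, 32 mm above the underside; z points up along the stem. At the start it stands on the table.
- platen44_mid (a point): the second smallest of four loose steel compression platens: a round disc 44 mm in diameter and 12 mm thick lying flat, with a round upright stem 18 mm in diameter and 52 mm long standing in its middle (64 mm high in all, 0.15 to 0.46 kg). This point is on the stem's axis half-way up, 32 mm above the underside; z points up along the stem. At the start it stands on the table.
- platen34_mid (a point): the smallest of four loose steel compression platens: a round disc 34 mm in diameter and 12 mm thick lying flat, with a round upright stem 18 mm in diameter and 52 mm long standing in its middle (64 mm high in all, 0.15 to 0.46 kg). This point is on the stem's axis half-way up, 32 mm above the underside; z points up along the stem. At the start it stands on the table.
- seat_a_top (a point): one of four like seats in a straight row on the staging bar: a fixed black rubber pad, round, 68 mm in diameter, 3 mm thick, with a small white dot at its centre. This point is the centre of its top face, 23 mm above the table. The seats are 84 mm apart, in the row order a, b, c, d. The bar is a fixed aluminium flat, 430 mm long, 74 mm wide, 20 mm high.
- seat_b_top (a point): one of four like seats in a straight row on the staging bar: a fixed black rubber pad, round, 68 mm in diameter, 3 mm thick, with a small white dot at its centre. This point is the centre of its top face, 23 mm above the table. The seats are 84 mm apart, in the row order a, b, c, d. The bar is a fixed aluminium flat, 430 mm long, 74 mm wide, 20 mm high.
- seat_c_top (a point): one of four like seats in a straight row on the staging bar: a fixed black rubber pad, round, 68 mm in diameter, 3 mm thick, with a small white dot at its centre. This point is the centre of its top face, 23 mm above the table. The seats are 84 mm apart, in the row order a, b, c, d. The bar is a fixed aluminium flat, 430 mm long, 74 mm wide, 20 mm high.
- seat_d_top (a point): one of four like seats in a straight row on the staging bar: a fixed black rubber pad, round, 68 mm in diameter, 3 mm thick, with a small white dot at its centre. This point is the centre of its top face, 23 mm above the table. The seats are 84 mm apart, in the row order a, b, c, d. The bar is a fixed aluminium flat, 430 mm long, 74 mm wide, 20 mm high.
- knob_top (a point): fixed black star-shaped clamping knob, 32 mm across and 20 mm high, at one end of the staging bar (either seat a's or seat d's end), 64 mm from the centre of the nearest seat in line with the row; the other end has only a flat screw head. This point is the centre of its top, 40 mm above the table.
- gauge_dial (a point): bystander: loose dial gauge on a steel foot 50 mm by 60 mm, 106 mm high, standing beside the bar on the robot's left. This point is the centre of its dial, 78 mm above the table.
Things that resemble listed ones, but are neither listed nor needed, are in the scene too. What is shaped like the part that bears platen44_mid but orange is not meant.

How it is judged:
At the end, for the whole second after the job is handed in: Counting from the seat next to the knob, the seats carry the 64, 54, 44 and 34 mm platens; each stands upright (within 0.1 rad) on its seat, its axis within 12 mm of the seat's centre, released and at rest (((horizontal distance between seat_a_top and knob_top below 0.1 m and horizontal distance between platen64_mid and seat_a_top below 0.012 m and horizontal distance between platen54_mid and seat_b_top below 0.012 m and horizontal distance between platen44_mid and seat_c_top below 0.012 m and horizontal distance between platen34_mid and seat_d_top below 0.012 m) or (horizontal distance between seat_d_top and knob_top below 0.1 m and horizontal distance between platen64_mid and seat_d_top below 0.012 m and horizontal distance between platen54_mid and seat_c_top below 0.012 m and horizontal distance between platen44_mid and seat_b_top below 0.012 m and horizontal distance between platen34_mid and seat_a_top below 0.012 m)) and height (world z) of platen64_mid between 0.05 and 0.06 m and angle between each of platen64_mid, platen54_mid, platen44_mid, platen34_mid's own z axis and vertical below 0.1 rad and linear speed of each of platen64, platen54, platen44, platen34 below 0.02 m/s and height (world z) of platen54_mid between 0.05 and 0.06 m and height (world z) of platen44_mid between 0.05 and 0.06 m and height (world z) of platen34_mid between 0.05 and 0.06 m); the robot touches nothing.
It fails at once if the dial gauge is shifted by more than 30 mm or tipped over (distance of gauge_dial from where it was at the start of the episode above 0.03 m).
It also fails if it takes over 83 s, if anything falls off the work surface, if the arm or the gripper's body presses on something with over 40 N, if the wrist force passes 120 N, or if a joint passes its speed limit or range.

### The arm

A 7-joint arm with a two-finger parallel gripper is mounted at the origin on the work surface. World frame = base frame: x ahead of the robot, y to its left, z up, the work surface at z = 0. Lengths are in m, angles in rad, forces in N, time in s.
With the tool pointing down it reaches from about 0.4 to 0.85 m from the base axis. Payload 4.5 kg.
Tool frame: the origin (TCP) lies between the finger pads; the fingertips stand 11 mm ahead of it and the grasp point (between the pads) lies 8 mm behind it (r.tip_reach is the distance from the TCP to the fingertips, in m); x points along the fingers, y is the direction in which the jaws open and shut, and the axes are right-handed (so a half turn about x gives the same grasp; the last joint's range is limited). The gripper opens to 88 mm and grips with 3 to 60 N. Pads are 18 mm wide; open, the fingers measure 123 mm over their backs; the gripper's body (75 mm by 187 mm) begins 45 mm behind the grasp point.
Start: joints at [-1.25, 0.689, -0.195, 1.565, 0.157, 0.902, -0.215], TCP at [0.177, 0.6, 0.25] pointing down, gripper open.
Joint ranges: [-3.01, 3.01], [-0.46, 2.08], [-1.47, 1.51], [0.13, 2.56], [-1, 4.14], [0.04, 2.09], [-2.66, 2.66]. Speed limits (rad/s): [2.57, 2.57, 3.14, 3.14, 3.14, 3.14, 3.14].

### API

Orientations are given as a unit quaternion [x, y, z, w].
In Python, from plant import r gives the robot as it stands.
- The arm moves only by the tool drive_tool, never from a script. Its argument "deltas" is a list of rows, each a list of 3 entries, a list of its own where there are three numbers: the turn, a rotation vector about the tool's x, y, z in degrees, then the shift along the tool's x, y, z in cm, then the finger opening in cm, from 0 to 8.81. A call has 1 to 12 rows; each row shifts and turns the commanded pose from where the row before left it, along the tool's axes as they then stand; what a row does not reach is not made up. A row lasts 1/12 s, in which the tool goes at most 41.7 mm and 7.16 degrees, less where a joint would pass 70% of its speed; a pose out of reach is approached as far as the arm can. A call is refused whole if a number of a shift passes 4.17 or a number of a turn 7.16, either way. A call with a gripper value outside its range is refused whole. The fingers move at their own pace and stop on an object; "force" is the grip in N (left out, the last holds). Time passes only in rows, so rows that do not move let the fingers close. It gives the time, the measured TCP pose, the force and the opening at its end, in the units of the state.
- r.get_state(): the state, without advancing time (a new reading comes with each control period).
- r.snapshot(name): name is "scene" or "top" or "wrist"; returns a dict with "color" (480x640x3 uint8, red, green, blue), "fov_y" (degrees; the focal length in pixels is half the picture's height over the tangent of half this angle, whatever the lens; pixels are square), "cx", "cy" (the principal point, pixels), "extrinsics" (4x4, takes a point from world to camera coordinates); the wrist camera has in their place "tool_from_camera" (4x4, takes a point from camera to tool coordinates, whose origin is the TCP and whose axes are the tool frame's). Camera axes: x right, y up, looking along -z (the intrinsics and any distortion apply to the point x, -y, -z); pixel columns grow to the right and rows downward; lengths in m; the calibration is good to about 2 mm. A picture is of the moment at which its call begins: read the wrist's pose just before it. There is no depth.
- r.finish_job(): hands the job in, once; it reports no verdict.
The state is a dict: "clock": time; "q": joint angles; "qd": joint speeds; "joint_torque": joint torques, N m; "tool_pos": TCP position; "eef_rot": TCP orientation; "contact_force": force on the tool from outside, world axes, zero at the start; "moment": the same for the moment, N m; "opening": opening from 0.0 (shut) to 1.0 (fully open).
Only numpy, scipy, OpenCV 4.12 (cv2) and the standard library are available. Lean on these libraries where they do the work, as an engineer would, in place of code of your own. Each camera call takes 0.05 s, during which the arm holds its last target. There are 200 camera calls.

## Working session

There is one attempt and no reset: what is moved stays moved. The work goes in short steps, Python scripts to look and compute and a tool call to move; the robot and the scene stay as the last step left them, time stands still between calls to the robot, and variables do not carry over. Pictures are saved under pics/ and viewed, about 12 in all and at most 16, crops included, and the job is handed in when it is done.

Besides the shell and the picture viewer there is one more tool, called after "Emit:" by a JSON object that holds its "name" and its "arguments". drive_tool: Moves the arm, as the interface text tells. Its arguments: {"type":"object","properties":{"deltas":{"type":"array","items":{"type":"array"}},"force":{"type":"number"}},"required":["deltas"]}

```bash
ls; mkdir -p pics; python3 - <<'E'
from plant import r
import cv2,numpy as np
s=r.get_state();print(s)
for n in("scene","top"):
    d=r.snapshot(n);cv2.imwrite(f"pics/{n}0.png",d["color"][:,:,::-1])
    print(n,{k:v for k,v in d.items() if k!="color"})
    np.savez(f"pics/{n}0.npz",**d)
d=r.snapshot("wrist");print({k:v for k,v in d.items() if k!="color"})
E
```

```text
pics
{'clock': 0.0, 'q': array([-1.25017321,  0.68997417, -0.19450757,  1.56632938,  0.15731993,
        0.90250704, -0.21511942]), 'qd': array([ 2.14300205e-03, -6.04626756e-04,  8.11780852e-05,  1.63425800e-03,
       -1.11818225e-03,  9.49883521e-04, -2.97615245e-04]), 'joint_torque': array([-4.12709496e-04, -5.27563834e+01, -1.26686253e+00, -1.53432584e+01,
       -5.25273127e-02,  6.47589113e-03,  1.76221329e-04]), 'tool_pos': array([0.17669951, 0.59886867, 0.24891989]), 'eef_rot': array([ 0.10039132,  0.6998891 , -0.10167927,  0.69981294]), 'contact_force': array([0.22756063, 0.40783884, 0.08229236]), 'moment': array([-0.03258592,  0.02238836, -0.03898902]), 'opening': 0.9993294875175182}
scene {'fov_y': 55.80672385225816, 'cx': 313.90082958767516, 'cy': 236.42552087369344, 'extrinsics': array([[ 0.27701231,  0.96086401,  0.00212977, -0.1528142 ],
       [-0.72445222,  0.20739887,  0.65738473,  0.31652191],
       [ 0.63121562, -0.18364658,  0.75355211, -1.26448509],
       [ 0.        ,  0.        ,  0.        ,  1.        ]])}
top {'fov_y': 53.32251401284741, 'cx': 320.741506374287, 'cy': 238.46050002387278, 'extrinsics': array([[ 0.01706862, -0.99978807,  0.01150975, -0.009788  ],
       [ 0.98228407,  0.01891613,  0.18644085, -0.52684594],
       [-0.18661905,  0.00812356,  0.98239877, -1.17902152],
       [ 0.        ,  0.        ,  0.        ,  1.        ]])}
{'fov_y': 60.89395607320959, 'cx': 317.8588507527617, 'cy': 237.01882358628617, 'tool_from_camera': array([[-1.42343787e-03,  3.08781573e-01, -9.51131912e-01,
        -1.35343743e-01],
       [ 9.99998942e-01,  7.25538718e-04, -1.26102738e-03,
         2.79967646e-04],
       [ 3.00701010e-04, -9.51132700e-01, -3.08782279e-01,
        -7.87103153e-02],
       [ 0.00000000e+00,  0.00000000e+00,  0.00000000e+00,
         1.00000000e+00]])}
```

View pics/top0.png

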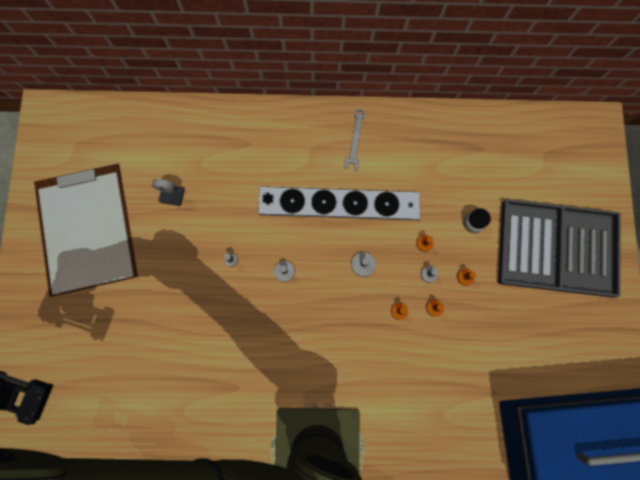

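View pics/scene0.png

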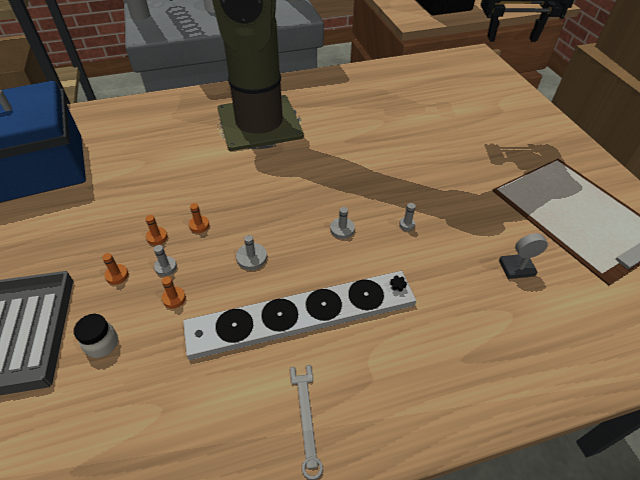

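Top view: the knob is at (268,198), with the seats at x = 292, 324, 355 and 387 along row 203. There are four steel platens: 34 mm at (231,258), 54 mm at (285,270), 64 mm at (363,263) and 44 mm at (429,272). Four things could be mistaken for a platen: the orange copies at (425,242), (466,276), (400,310) and (435,307). I'm leaving those alone. The gauge is at (170,190).

```bash
cat > h.py <<'E'
import numpy as np, cv2
from scipy.spatial.transform import Rotation as R
def foc(d): return 240/np.tan(np.radians(float(d["fov_y"]))/2)
def ray(d,u,v,pose=None):
    f=foc(d); c=np.array([(u-d["cx"])/f,-(v-d["cy"])/f,-1.])
    if pose is None: T=np.linalg.inv(d["extrinsics"])
    else: T=pose@d["tool_from_camera"]
    return T[:3,3],T[:3,:3]@c
def onz(d,u,v,z,pose=None):
    o,k=ray(d,u,v,pose); return o+k*(z-o[2])/k[2]
def proj(d,p,pose=None):
    T=d["extrinsics"] if pose is None else np.linalg.inv(pose@d["tool_from_camera"])
    c=T[:3,:3]@p+T[:3,3]; f=foc(d); return d["cx"]-f*c[0]/c[2], d["cy"]+f*c[1]/c[2]
def pose(s):
    T=np.eye(4);T[:3,:3]=R.from_quat(s["eef_rot"]).as_matrix();T[:3,3]=s["tool_pos"];return T
E
python3 - <<'E'
from h import *
d=dict(np.load("pics/top0.npz"));im=d["color"]
g=cv2.cvtColor(im,cv2.COLOR_RGB2GRAY);hsv=cv2.cvtColor(im,cv2.COLOR_RGB2HSV)
m=(g<60).astype(np.uint8);m[:, :255]=0;m[:,425:]=0;m[:185]=0;m[222:]=0
n,l,st,c=cv2.connectedComponentsWithStats(m)
for i in range(1,n):
    if st[i,4]>15: print("dark",c[i].round(1),st[i,4],onz(d,*c[i],.023).round(4))
print(onz(d,268,198,.04))
m=((hsv[:,:,1]<60)&(g>60)).astype(np.uint8);m[:230]=0;m[300:]=0;m[:,:215]=0;m[:,490:]=0
n,l,st,c=cv2.connectedComponentsWithStats(m)
for i in range(1,n):
    if st[i,4]>30: print("grey",c[i].round(1),st[i],onz(d,*c[i],.015).round(4))
print("gauge",onz(d,170,190,.05))
T=pose({"eef_rot":[0.10039132,0.6998891,-0.10167927,0.69981294],"tool_pos":[0,0,0]});print(T.round(3))
cv2.imwrite("pics/topc.png",cv2.resize(im[180:320,215:495,::-1],None,fx=2.8,fy=2.8,interpolation=cv2.INTER_CUBIC))
E
```

```text
dark [291.9 200.6] 423 [0.6333 0.0781 0.023 ]
dark [323.4 201.5] 423 [ 0.6324 -0.0058  0.023 ]
dark [354.9 202.6] 422 [ 0.631  -0.0899  0.023 ]
dark [386.3 203.6] 426 [ 0.63   -0.1737  0.023 ]
dark [267.5 198.1] 70 [0.6387 0.1434 0.023 ]
[0.63437308 0.14022404 0.04      ]
grey [362.9 263.8] [352 252  23  24 444] [ 0.468  -0.1121  0.015 ]
grey [230.  259.1] [224 254  13  12 119] [0.474 0.236 0.015]
grey [284.  270.7] [274 261  20  20 312] [0.4461 0.0938 0.015 ]
grey [429.2 273.6] [421 266  17  16 195] [ 0.4455 -0.2857  0.015 ]
gauge [0.64801311 0.39538704 0.05      ]
[[-0.     0.283  0.959  0.   ]
 [-0.002  0.959 -0.283  0.   ]
 [-1.    -0.002  0.     0.   ]
 [ 0.     0.     0.     1.   ]]
```

View pics/topc.png

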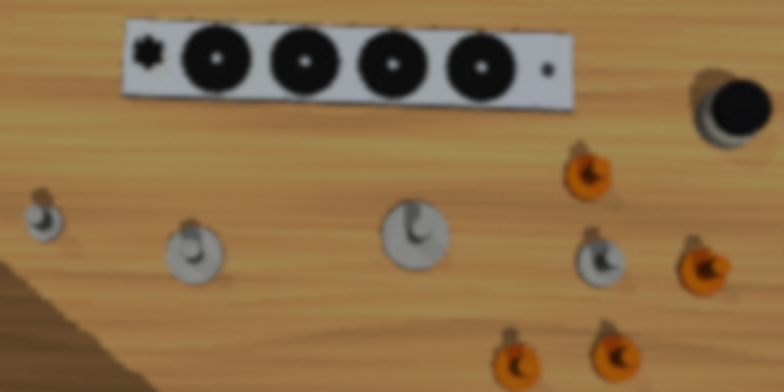

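Seat spacing comes out at 84.1 mm and the disc widths rank as expected, so the identification holds. I'll square the tool with the world axes (16.4° about tool x) and go above the 34 mm platen.

Emit:
{"name": "drive_tool", "arguments": {"deltas": [[[-5.5,0,0],[0,0,0],5],[[-5.5,0,0],[0,0,0],5],[[-5.4,0,0],[0,0,0],5],[[0,0,0],[0,-3.3,2.5],5],[[0,0,0],[0,-3.3,2.5],5],[[0,0,0],[0,-3.3,2.5],5],[[0,0,0],[0,-3.3,2.5],5],[[0,0,0],[0,-3.3,2.5],5],[[0,0,0],[0,-3.3,2.5],5],[[0,0,0],[0,-3.3,2.5],5],[[0,0,0],[0,-3.3,2.5],5],[[0,0,0],[0,-3.3,2.5],5]], "force": 30}}

```text
clock: 1.15
tool_pos: [0.4024, 0.3005, 0.2497]
eef_rot: [0.0, 0.707, -0.0, 0.707]
contact_force: [-0.5, 0.5, -0.1]
opening: 0.565
```

Emit:
{"name": "drive_tool", "arguments": {"deltas": [[[0,0,0],[2,-2.5,2.5],5],[[0,0,0],[2,-2.5,2.5],5],[[0,0,0],[2,-2,2],5],[[0,0,0],[2,0,0],5],[[0,0,0],[2,0,0],5],[[0,0,0],[0,0,0],5],[[0,0,0],[0,0,0],5]]}}

```text
clock: 1.73
tool_pos: [0.4709, 0.2322, 0.1491]
eef_rot: [-0.0, 0.708, -0.0, 0.706]
contact_force: [-0.4, 0.1, 0.1]
opening: 0.567
```

```bash
cat > look.py <<'E'
# look.py name : wrist picture, grey-disc and seat measurements
import sys
from h import *
from plant import r
s=r.get_state();d=r.snapshot("wrist");P=pose(s);im=d["color"]
print("t",s["clock"].__round__(2),"tcp",s["tool_pos"].round(4));print(P[:3,:3].round(3))
cv2.imwrite(f"pics/{sys.argv[1]}.png",im[:,:,::-1]);np.savez(f"pics/{sys.argv[1]}.npz",P=P,**d)
E
python3 look.py w1
```

```text
t 1.73 tcp [0.4709 0.2322 0.1491]
[[-0.002  0.     1.   ]
 [-0.001  1.    -0.   ]
 [-1.    -0.001 -0.002]]
```

View pics/w1.png

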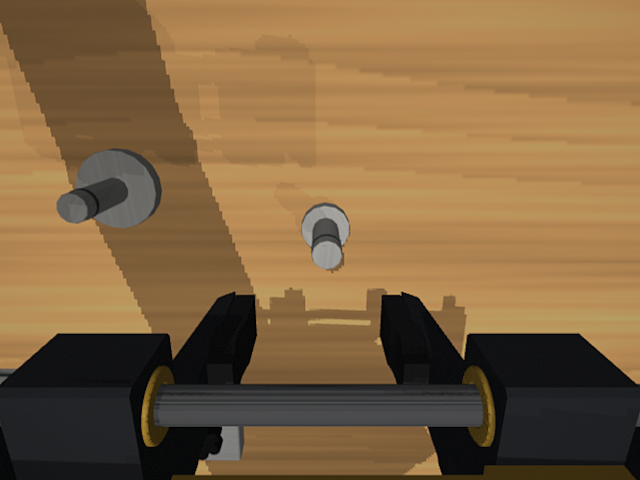

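Close view: the 34 mm platen has its disc at about (325,228) and stem top at (326,255). The 54 mm platen is at left, with its disc at about (121,188) and stem top at (72,207).

```bash
python3 - <<'E'
from h import *
d=dict(np.load("pics/w1.npz"));P=d["P"]
print("34 top",onz(d,326.5,254.5,.064,P),"disc",onz(d,325.5,226.5,.012,P))
print("54 top",onz(d,72,207,.064,P),"disc",onz(d,121,188,.012,P))
print("tip px",proj(d,P[:3,3]+[0,0,-.011],P))
E
```

```text
34 top [0.47427957 0.23717112 0.064     ] disc [0.47279298 0.23754153 0.012     ]
54 top [0.44612586 0.09587025 0.064     ] disc [0.44561642 0.0992861  0.012     ]
tip px (np.float64(317.93967482861666), np.float64(310.97942015235685))
```

Emit:
{"name": "drive_tool", "arguments": {"deltas": [[[0,0,0],[2.0,0.5,0.3],5],[[0,0,0],[2.5,0,0],5],[[0,0,0],[2.5,0,0],5],[[0,0,0],[2.2,0,0],5],[[0,0,0],[1.2,0,0],5],[[0,0,0],[0.9,0,0],5],[[0,0,0],[0,0,0],5],[[0,0,0],[0,0,0],1],[[0,0,0],[0,0,0],1],[[0,0,0],[0,0,0],1],[[0,0,0],[0,0,0],1],[[0,0,0],[0,0,0],1]], "force": 30}}

```text
clock: 2.78
tool_pos: [0.475, 0.2375, 0.0374]
eef_rot: [0.0, 0.707, -0.0, 0.707]
contact_force: [-0.3, -1.6, 2.3]
opening: 0.214
```

Emit:
{"name": "drive_tool", "arguments": {"deltas": [[[0,0,0],[0,0,0],1],[[0,0,0],[-1.5,0,0],1],[[0,0,0],[-2.5,0,0],1],[[0,0,0],[-3,0,0],1],[[0,0,0],[-3,0,0],1],[[0,0,0],[0,-2,0.7],1],[[0,0,0],[0,-3.5,1.3],1],[[0,0,0],[0,-3.7,1.4],1],[[0,0,0],[0,-3.7,1.4],1],[[0,0,0],[0,-3.7,1.4],1],[[0,0,0],[0,-3.7,1.4],1],[[0,0,0],[0,-3.7,1.4],1]]}}

```text
clock: 3.78
tool_pos: [0.5644, -0.0048, 0.1365]
eef_rot: [0.0, 0.707, -0.0, 0.707]
contact_force: [0.9, 0.2, -1.9]
opening: 0.193
```

Emit:
{"name": "drive_tool", "arguments": {"deltas": [[[0,0,0],[0,-3.7,1.4],1],[[0,0,0],[0,-3.7,1.4],1],[[0,0,0],[0,-3.7,1.4],1],[[0,0,0],[0,-3.4,1.3],1],[[0,0,0],[0,-2.6,1.0],1],[[0,0,0],[0,0,0],1],[[0,0,0],[0,0,0],1],[[0,0,0],[0,0,0],1]]}}

```text
clock: 4.45
tool_pos: [0.6287, -0.1726, 0.1362]
eef_rot: [0.001, 0.708, 0.001, 0.707]
contact_force: [1.2, 0.1, -1.1]
opening: 0.194
```

```bash
python3 look.py w2
```

```text
t 4.45 tcp [ 0.6287 -0.1726  0.1362]
[[-0.001 -0.     1.   ]
 [ 0.002  1.     0.   ]
 [-1.     0.002 -0.001]]
```

View pics/w2.png

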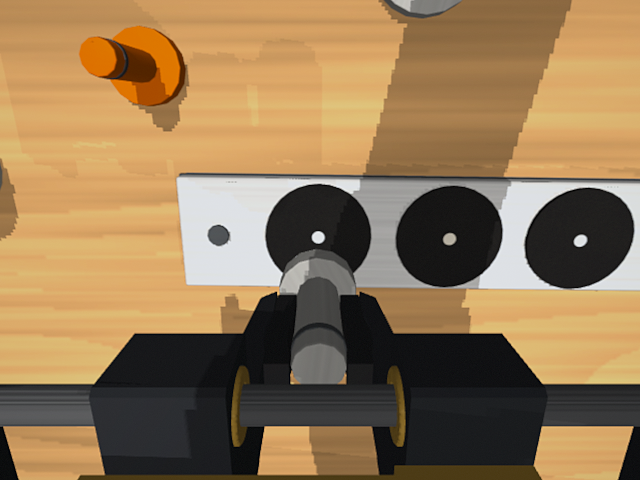

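The 34 mm platen is held upright over the last seat. The seat dots are at (318,237), (449,239) and (580,240).

```bash
python3 - <<'E'
from h import *
d=dict(np.load("pics/w2.npz"));P=d["P"]
for u in[(318,237.5),(449.3,239.3),(580.5,240.7)]: print(onz(d,*u,.023,P).round(4))
print("stemtop",onz(d,319,365,.137+.027,P))
E
```

```text
[ 0.6309 -0.1722  0.023 ]
[ 0.6323 -0.0879  0.023 ]
[ 0.6333 -0.0033  0.023 ]
stemtop [ 0.62646327 -0.17236217  0.164     ]
```

Emit:
{"name": "drive_tool", "arguments": {"deltas": [[[0,0,0],[2,0,0.2],1],[[0,0,0],[2,0,0],1],[[0,0,0],[1.5,0,0],1],[[0,0,0],[1,0,0],1],[[0,0,0],[0.6,0,0],1],[[0,0,0],[0.4,0,0],1],[[0,0,0],[0,0,0],1],[[0,0,0],[0,0,0],1]]}}

```text
clock: 5.17
tool_pos: [0.6318, -0.1735, 0.0623]
eef_rot: [0.0, 0.707, -0.0, 0.707]
contact_force: [0.8, 1.0, -0.8]
opening: 0.197
```

Emit:
{"name": "drive_tool", "arguments": {"deltas": [[[0,0,0],[0.15,0,0],1],[[0,0,0],[0,0,0],1],[[0,0,0],[0,0,0],5],[[0,0,0],[0,0,0],5],[[0,0,0],[0,0,0],5],[[0,0,0],[-1,0,0],5],[[0,0,0],[-2.5,0,0],5],[[0,0,0],[-3,0,0],5],[[0,0,0],[-2.5,0,0],5]]}}

```text
clock: 5.92
tool_pos: [0.6317, -0.1736, 0.1525]
eef_rot: [0.0, 0.707, -0.0, 0.707]
contact_force: [1.4, 0.4, -0.1]
opening: 0.566
```

Emit:
{"name": "drive_tool", "arguments": {"deltas": [[[0,0,0],[0,-1.8,-3.1],5],[[0,0,0],[0,-1.8,-3.1],5],[[0,0,0],[0,-1.9,-3.1],5],[[0,0,0],[0,-1.9,-3.1],5],[[0,0,0],[0,-1.9,-3.1],5],[[0,0,0],[0,-1.9,-3.1],5],[[0,0,0],[0,0,0],5],[[0,0,0],[0,0,0],5]]}}

```text
clock: 6.58
tool_pos: [0.4435, -0.2876, 0.151]
eef_rot: [0.001, 0.707, -0.002, 0.707]
contact_force: [0.6, 0.2, -0.4]
opening: 0.571
```

```bash
python3 look.py w3
```

```text
t 6.58 tcp [ 0.4435 -0.2876  0.151 ]
[[-0.001  0.005  1.   ]
 [-0.001  1.    -0.005]
 [-1.    -0.001 -0.001]]
```

View pics/w3.png

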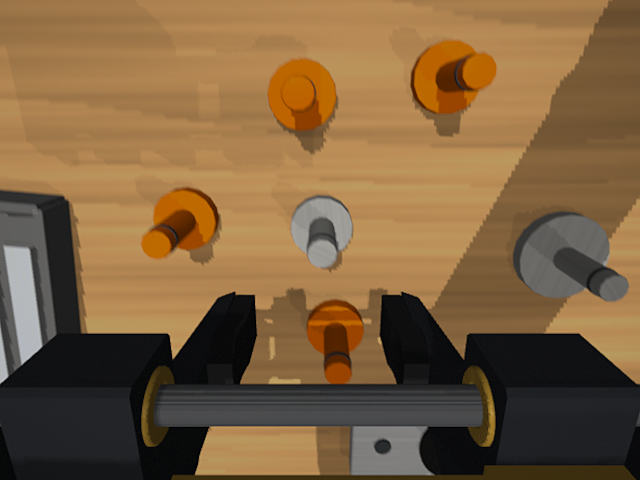

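The steel 44 mm platen is in front of the jaws, with its disc at (322,227) and stem top at (321,255). The orange copies are around it. The 64 mm platen is at right, with its disc at (561,254) and stem top at (612,286).

```bash
python3 - <<'E'
from h import *
d=dict(np.load("pics/w3.npz"));P=d["P"]
print("44 top",onz(d,321,254.5,.064,P),"disc",onz(d,322,226,.012,P))
print("64 top",onz(d,613,287,.064,P),"disc",onz(d,562,252,.012,P))
E
```

```text
44 top [ 0.44765161 -0.28581944  0.064     ] disc [ 0.44573658 -0.2847256   0.012     ]
64 top [ 0.46919899 -0.11175992  0.064     ] disc [ 0.46598328 -0.11316168  0.012     ]
```

Emit:
{"name": "drive_tool", "arguments": {"deltas": [[[0,0,0],[2.0,0.2,0.3],5],[[0,0,0],[2.5,0,0],5],[[0,0,0],[2.5,0,0],5],[[0,0,0],[2.2,0,0],5],[[0,0,0],[1.3,0,0],5],[[0,0,0],[0.9,0,0],5],[[0,0,0],[0,0,0],5],[[0,0,0],[0,0,0],1],[[0,0,0],[0,0,0],1],[[0,0,0],[0,0,0],1],[[0,0,0],[0,0,0],1],[[0,0,0],[0,0,0],1]]}}

```text
clock: 7.63
tool_pos: [0.4487, -0.2843, 0.0369]
eef_rot: [0.0, 0.707, -0.001, 0.708]
contact_force: [-0.6, -1.5, 1.3]
opening: 0.217
```

Emit:
{"name": "drive_tool", "arguments": {"deltas": [[[0,0,0],[0,0,0],1],[[0,0,0],[-1.5,0,0],1],[[0,0,0],[-3,0,0],1],[[0,0,0],[-3.5,0,0],1],[[0,0,0],[-2.5,0,0],1],[[0,0,0],[-1.5,0,0],1]]}}

```text
clock: 8.13
tool_pos: [0.4488, -0.2839, 0.1588]
eef_rot: [-0.0, 0.706, -0.001, 0.708]
contact_force: [0.1, 0.5, -1.6]
opening: 0.192
```

Emit:
{"name": "drive_tool", "arguments": {"deltas": [[[0,0,0],[0,1.8,1.7],1],[[0,0,0],[0,2.8,2.6],1],[[0,0,0],[0,2.8,2.6],1],[[0,0,0],[0,2.8,2.6],1],[[0,0,0],[0,2.8,2.6],1],[[0,0,0],[0,2.8,2.6],1],[[0,0,0],[0,2.4,2.2],1],[[0,0,0],[0,1.3,1.3],1],[[0,0,0],[0,0,0],1],[[0,0,0],[0,0,0],1]]}}

```text
clock: 8.97
tool_pos: [0.6301, -0.0874, 0.1555]
eef_rot: [-0.0, 0.708, 0.001, 0.707]
contact_force: [-0.4, -1.3, -1.8]
opening: 0.192
```

```bash
python3 look.py w4; python3 - <<'E'
from h import *
d=dict(np.load("pics/w4.npz"));P=d["P"]
print("S3 px",proj(d,np.array([.6315,-.089,.023]),P))
g=cv2.cvtColor(d["color"],cv2.COLOR_RGB2GRAY)
u,v=map(int,proj(d,np.array([.6315,-.089,.023]),P));w=g[v-14:v+15,u-14:u+15];m=(w>120).astype(np.uint8)
n,l,st,c=cv2.connectedComponentsWithStats(m)
for i in range(1,n): print(st[i],onz(d,u-14+c[i][0],v-14+c[i][1],.023,P))
E
```

```text
t 8.97 tcp [ 0.6301 -0.0874  0.1555]
[[-0.001 -0.002  1.   ]
 [ 0.001  1.     0.002]
 [-1.     0.001 -0.001]]
S3 px (np.float64(315.20711421046906), np.float64(227.64616046394238))
[  8   9  12  11 107] [ 0.63118565 -0.08932716  0.023     ]
```

View pics/w4.png

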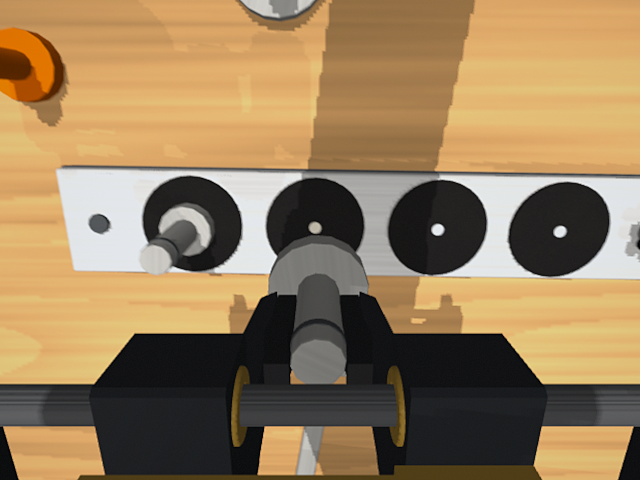

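The 34 mm platen stands centred on the last seat at (188,228). The 44 mm is over seat 3, whose dot is at (315,228).

Emit:
{"name": "drive_tool", "arguments": {"deltas": [[[0,0,0],[2,-0.2,0.1],1],[[0,0,0],[3,0,0],1],[[0,0,0],[2,0,0],1],[[0,0,0],[1.1,0,0],1],[[0,0,0],[0.8,0,0],1],[[0,0,0],[0.5,0,0],1],[[0,0,0],[0,0,0],1],[[0,0,0],[0,0,0],1]]}}

```text
clock: 9.68
tool_pos: [0.6319, -0.091, 0.063]
eef_rot: [0.0, 0.707, -0.0, 0.708]
contact_force: [-0.3, 0.3, -1.9]
opening: 0.194
```

Emit:
{"name": "drive_tool", "arguments": {"deltas": [[[0,0,0],[0.25,0.1,0],1],[[0,0,0],[0,0,0],1],[[0,0,0],[0,0,0],5],[[0,0,0],[0,0,0],5],[[0,0,0],[0,0,0],5],[[0,0,0],[-1,0,0],5],[[0,0,0],[-2.5,0,0],5],[[0,0,0],[-3,0,0],5],[[0,0,0],[-2.5,0,0],5]]}}

```text
clock: 10.43
tool_pos: [0.6317, -0.0896, 0.152]
eef_rot: [0.0, 0.707, -0.0, 0.707]
contact_force: [1.0, -0.5, 0.4]
opening: 0.564
```

Emit:
{"name": "drive_tool", "arguments": {"deltas": [[[0,0,0],[0,-0.4,-3],5],[[0,0,0],[0,-0.4,-3],5],[[0,0,0],[0,-0.4,-3],5],[[0,0,0],[0,-0.4,-3],5],[[0,0,0],[0,-0.4,-2.6],5],[[0,0,0],[0,-0.2,-1.8],5],[[0,0,0],[0,0,0],5],[[0,0,0],[0,0,0],5]]}}

```text
clock: 11.1
tool_pos: [0.4676, -0.1119, 0.1506]
eef_rot: [0.0, 0.707, -0.0, 0.708]
contact_force: [1.0, 0.9, 0.2]
opening: 0.57
```

```bash
python3 look.py w5
```

```text
t 11.1 tcp [ 0.4676 -0.1119  0.1506]
[[ 0.001  0.001  1.   ]
 [-0.     1.    -0.001]
 [-1.    -0.     0.001]]
```

View pics/w5.png

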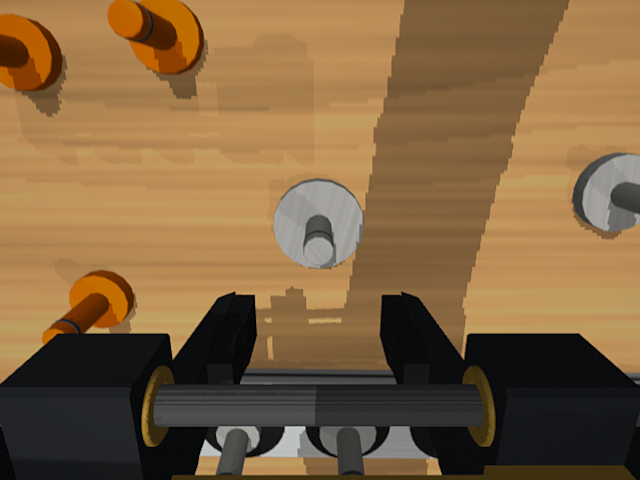

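The 64 mm platen is directly ahead of the jaws, with its disc at (318,223) and stem top at (319,250). By comparison with the earlier views that puts it about 2 mm forward of the TCP. I'll grasp it.

Emit:
{"name": "drive_tool", "arguments": {"deltas": [[[0,0,0],[2.0,0,0.2],5],[[0,0,0],[2.5,0,0],5],[[0,0,0],[2.5,0,0],5],[[0,0,0],[2.2,0,0],5],[[0,0,0],[1.3,0,0],5],[[0,0,0],[0.9,0,0],5],[[0,0,0],[0,0,0],5],[[0,0,0],[0,0,0],1],[[0,0,0],[0,0,0],1],[[0,0,0],[0,0,0],1],[[0,0,0],[0,0,0],1],[[0,0,0],[0,0,0],1]], "force": 40}}

```text
clock: 12.15
tool_pos: [0.4698, -0.1118, 0.0363]
eef_rot: [0.0, 0.707, -0.0, 0.708]
contact_force: [0.9, -0.5, 0.4]
opening: 0.215
```

Emit:
{"name": "drive_tool", "arguments": {"deltas": [[[0,0,0],[0,0,0],1],[[0,0,0],[-1.5,0,0],1],[[0,0,0],[-3,0,0],1],[[0,0,0],[-3.5,0,0],1],[[0,0,0],[-2.5,0,0],1],[[0,0,0],[-1.5,0,0],1]]}}

```text
clock: 12.65
tool_pos: [0.4697, -0.1119, 0.1581]
eef_rot: [0.0, 0.706, -0.0, 0.708]
contact_force: [0.4, -0.0, -3.1]
opening: 0.189
```

Emit:
{"name": "drive_tool", "arguments": {"deltas": [[[0,0,0],[0,1.8,1.5],1],[[0,0,0],[0,2.8,2.4],1],[[0,0,0],[0,2.8,2.4],1],[[0,0,0],[0,2.8,2.4],1],[[0,0,0],[0,2.8,2.4],1],[[0,0,0],[0,2.8,2.4],1],[[0,0,0],[0,2.0,1.8],1],[[0,0,0],[0,1.3,1.1],1],[[0,0,0],[0,0,0],1],[[0,0,0],[0,0,0],1]]}}

```text
clock: 13.48
tool_pos: [0.6326, 0.08, 0.1548]
eef_rot: [-0.0, 0.708, 0.0, 0.706]
contact_force: [-1.3, -0.6, -3.7]
opening: 0.193
```

```bash
python3 look.py w6; cat > dot.py <<'E'
import sys
from h import *
n,x,y=sys.argv[1],*map(float,sys.argv[2:])
d=dict(np.load(f"pics/{n}.npz"));P=d["P"]
g=cv2.cvtColor(d["color"],cv2.COLOR_RGB2GRAY)
u,v=map(int,proj(d,np.array([x,y,.023]),P));print(u,v);w=g[v-14:v+15,u-14:u+15];m=(w>120).astype(np.uint8)
n,l,st,c=cv2.connectedComponentsWithStats(m)
for i in range(1,n): print(st[i],onz(d,u-14+c[i][0],v-14+c[i][1],.023,P))
E
python3 dot.py w6 .6335 .079
```

```text
t 13.48 tcp [0.6326 0.08   0.1548]
[[-0.002 -0.001  1.   ]
 [-0.     1.     0.001]
 [-1.    -0.    -0.002]]
316 227
[  3  11  26  18 391] [0.63729588 0.08074724 0.023     ]
```

View pics/w6.png

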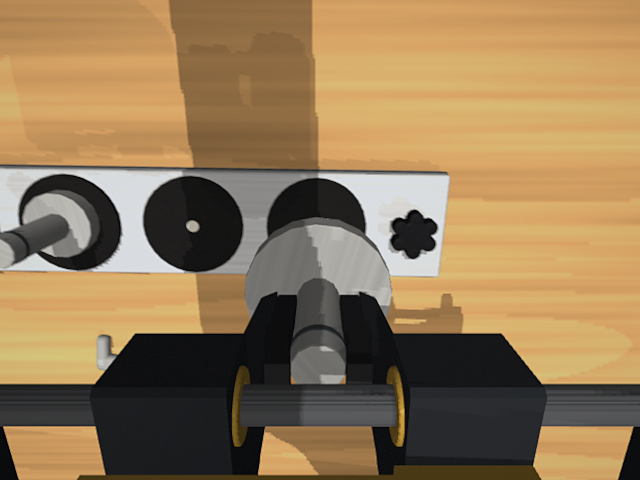

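The 64 mm platen is over the knob-end seat at about (317,227), with the knob at (413,233). The held disc hides that seat's dot, so I'm using the position already measured. Seat 2's dot is at (193,226).

Emit:
{"name": "drive_tool", "arguments": {"deltas": [[[0,0,0],[2,-0.1,0.1],1],[[0,0,0],[3,0,0],1],[[0,0,0],[2,0,0],1],[[0,0,0],[1.2,0,0],1],[[0,0,0],[0.8,0,0],1],[[0,0,0],[0.6,0,0],1],[[0,0,0],[0,0,0],1],[[0,0,0],[0,0,0],1]]}}

```text
clock: 14.2
tool_pos: [0.6351, 0.0781, 0.0605]
eef_rot: [0.0, 0.707, -0.0, 0.708]
contact_force: [0.6, -0.2, -3.6]
opening: 0.192
```

Emit:
{"name": "drive_tool", "arguments": {"deltas": [[[0,0,0],[0.15,0.1,-0.1],1],[[0,0,0],[0,0,0],1],[[0,0,0],[0,0,0],4],[[0,0,0],[0,0,0],4],[[0,0,0],[0,0,0],4],[[0,0,0],[-1,0,0],4],[[0,0,0],[-2.5,0,0],4],[[0,0,0],[-3,0,0],4],[[0,0,0],[-2.5,0,0],4]]}}

```text
clock: 14.95
tool_pos: [0.6337, 0.0795, 0.1505]
eef_rot: [0.0, 0.707, 0.0, 0.707]
contact_force: [0.7, -0.4, 0.6]
opening: 0.455
```

Emit:
{"name": "drive_tool", "arguments": {"deltas": [[[0,0,0],[0,0.3,-3],5],[[0,0,0],[0,0.3,-3],5],[[0,0,0],[0,0.3,-3],5],[[0,0,0],[0,0.3,-3],5],[[0,0,0],[0,0.3,-3],5],[[0,0,0],[0,0.2,-2.4],5],[[0,0,0],[0,0,-1.3],5],[[0,0,0],[0,0,0],5],[[0,0,0],[0,0,0],5]]}}

```text
clock: 15.7
tool_pos: [0.4472, 0.0967, 0.149]
eef_rot: [0.0, 0.706, 0.0, 0.708]
contact_force: [1.8, 0.2, 0.1]
opening: 0.57
```

```bash
python3 look.py w7
```

```text
t 15.7 tcp [0.4472 0.0967 0.149 ]
[[ 0.002 -0.     1.   ]
 [ 0.     1.     0.   ]
 [-1.     0.     0.002]]
```

View pics/w7.png

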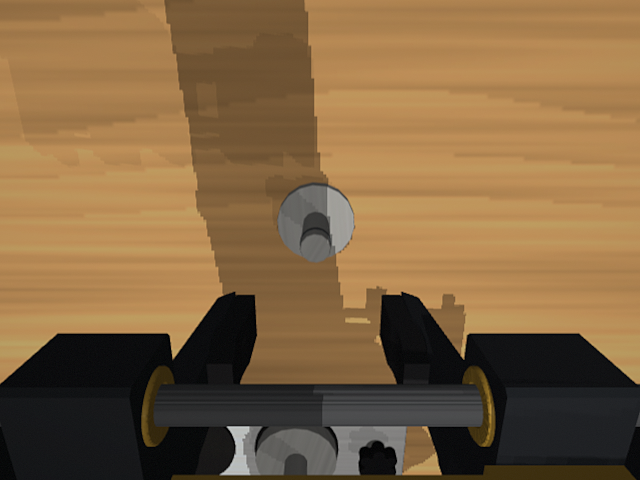

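The 54 mm platen is centred ahead of the jaws, with its disc at (316,221) and stem top at (315,246). It is within 2 mm of the TCP.

Emit:
{"name": "drive_tool", "arguments": {"deltas": [[[0,0,0],[2.0,-0.1,0],5],[[0,0,0],[2.5,0,0],5],[[0,0,0],[2.5,0,0],5],[[0,0,0],[2.1,0,0],5],[[0,0,0],[1.2,0,0],5],[[0,0,0],[0.9,0,0],5],[[0,0,0],[0,0,0],5],[[0,0,0],[0,0,0],1],[[0,0,0],[0,0,0],1],[[0,0,0],[0,0,0],1],[[0,0,0],[0,0,0],1],[[0,0,0],[0,0,0],1]]}}

```text
clock: 16.75
tool_pos: [0.447, 0.0954, 0.0368]
eef_rot: [0.001, 0.707, -0.0, 0.708]
contact_force: [0.4, -0.4, -0.8]
opening: 0.214
```

Emit:
{"name": "drive_tool", "arguments": {"deltas": [[[0,0,0],[0,0,0],1],[[0,0,0],[-1.5,0,0],1],[[0,0,0],[-3,0,0],1],[[0,0,0],[-3.5,0,0],1],[[0,0,0],[-2.5,0,0],1],[[0,0,0],[-1.5,0,0],1]]}}

```text
clock: 17.25
tool_pos: [0.4468, 0.0953, 0.1587]
eef_rot: [0.001, 0.706, -0.0, 0.708]
contact_force: [-0.3, 0.3, -3.5]
opening: 0.189
```

To seat 2 at (0.6325, -0.0045): x +18.6 cm, y -10 cm.

Emit:
{"name": "drive_tool", "arguments": {"deltas": [[[0,0,0],[0,-1,1.8],1],[[0,0,0],[0,-1.6,3],1],[[0,0,0],[0,-1.6,3],1],[[0,0,0],[0,-1.6,3],1],[[0,0,0],[0,-1.6,3],1],[[0,0,0],[0,-1.4,2.6],1],[[0,0,0],[0,-1.2,2.2],1],[[0,0,0],[0,0,0],1],[[0,0,0],[0,0,0],1]]}}

```text
clock: 18.0
tool_pos: [0.6323, -0.0063, 0.1552]
eef_rot: [0.001, 0.708, -0.001, 0.707]
contact_force: [-0.6, 1.0, -3.4]
opening: 0.191
```

```bash
python3 look.py w8;python3 dot.py w8 .6325 -.0045
```

```text
t 18.0 tcp [ 0.6323 -0.0063  0.1552]
[[-0.001  0.003  1.   ]
 [-0.     1.    -0.003]
 [-1.    -0.    -0.001]]
320 225
[10 10 11  9 82] [ 0.63180987 -0.00403136  0.023     ]
[14 27  3  1  3] [ 0.64114233 -0.00407629  0.023     ]
[25 28  4  1  4] [0.64189964 0.00385892 0.023     ]
```

View pics/w8.png

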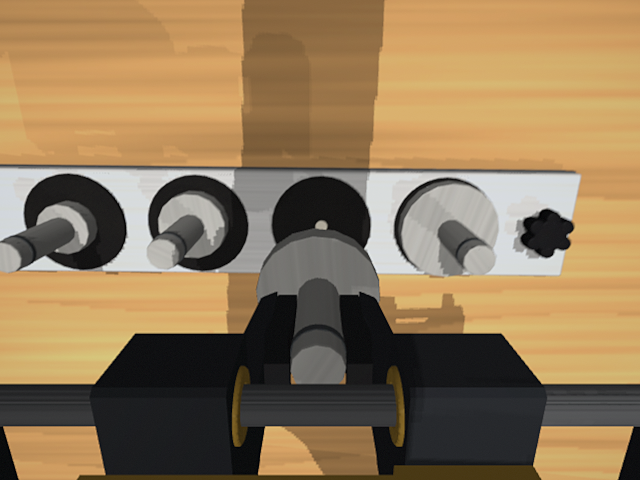

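The 64, 44 and 34 mm platens stand centred, with discs at about (449,229), (194,226) and (66,232). Seat 2's dot is at (321,225), 2 mm to +y of the TCP.

Emit:
{"name": "drive_tool", "arguments": {"deltas": [[[0,0,0],[2,0.2,0],1],[[0,0,0],[3,0,0],1],[[0,0,0],[2,0,0],1],[[0,0,0],[1.2,0,0],1],[[0,0,0],[0.8,0,0],1],[[0,0,0],[0.6,0,0],1],[[0,0,0],[0,0,0],1],[[0,0,0],[0,0,0],1]]}}

```text
clock: 18.72
tool_pos: [0.6329, -0.0024, 0.061]
eef_rot: [0.0, 0.707, 0.0, 0.708]
contact_force: [0.4, -0.3, -2.6]
opening: 0.189
```

Lower slightly, release, lift, and retreat towards the robot for the final look.

Emit:
{"name": "drive_tool", "arguments": {"deltas": [[[0,0,0],[0.15,-0.15,0],1],[[0,0,0],[0,0,0],1],[[0,0,0],[0,0,0],4],[[0,0,0],[0,0,0],4],[[0,0,0],[0,0,0],4],[[0,0,0],[-1,0,0],4],[[0,0,0],[-2.5,0,0],4],[[0,0,0],[-3,0,0],4],[[0,0,0],[-3.5,0,0],4]]}}

```text
clock: 19.47
tool_pos: [0.6315, -0.0043, 0.1594]
eef_rot: [0.0, 0.708, -0.0, 0.706]
contact_force: [0.5, 0.2, 0.6]
opening: 0.458
```

Emit:
{"name": "drive_tool", "arguments": {"deltas": [[[0,0,0],[-3,0,-1],4],[[0,0,0],[-3,0,-2],4],[[0,0,0],[-2,0,-3],4],[[0,0,0],[0,0,-3],4],[[0,0,0],[0,0,-2],4],[[0,0,0],[0,0,0],4],[[0,0,0],[0,0,0],4]]}}

```text
clock: 20.05
tool_pos: [0.5221, -0.0044, 0.2399]
eef_rot: [-0.0, 0.707, -0.0, 0.708]
contact_force: [0.4, 0.4, -0.2]
opening: 0.457
```

```bash
python3 look.py w9; python3 - <<'E'
from h import *
from plant import r
d=dict(np.load("pics/w9.npz"));P=d["P"]
for S in[(.6335,.079),(.633,-.0045),(.6315,-.089),(.63,-.1725)]:
    print([np.round(proj(d,np.array([*S,z]),P)) for z in(.035,.087)])
s=r.snapshot("scene");t=r.snapshot("top");np.savez("pics/scene9.npz",**s)
a=dict(np.load("pics/top0.npz"))["color"][160:225,140:210].astype(int);b=t["color"][160:225,140:210].astype(int)
print("gauge diff",abs(a-b).max())
cv2.imwrite("pics/scene9.png",cv2.resize(s["color"][180:380,150:560,::-1],None,fx=1.9,fy=1.9,interpolation=cv2.INTER_CUBIC))
E
```

```text
t 20.05 tcp [ 0.5221 -0.0044  0.2399]
[[ 0.001  0.     1.   ]
 [-0.001  1.    -0.   ]
 [-1.    -0.001  0.001]]
[array([407., 317.]), array([420., 349.])]
[array([318., 317.]), array([318., 349.])]
[array([227., 316.]), array([214., 347.])]
[array([138., 314.]), array([111., 346.])]
gauge diff 33
```

View pics/w9.png

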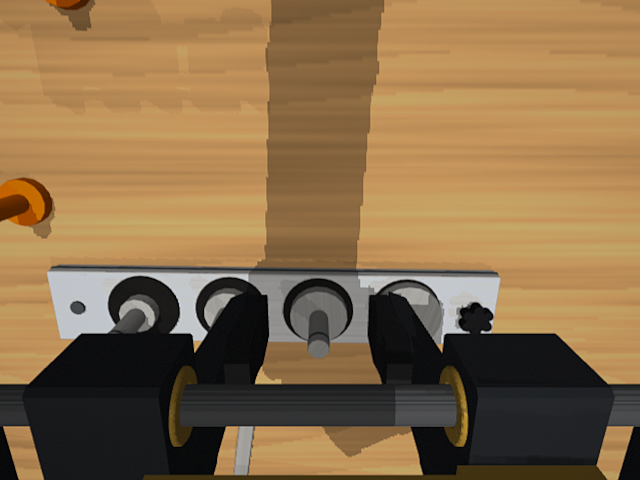

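View pics/scene9.png

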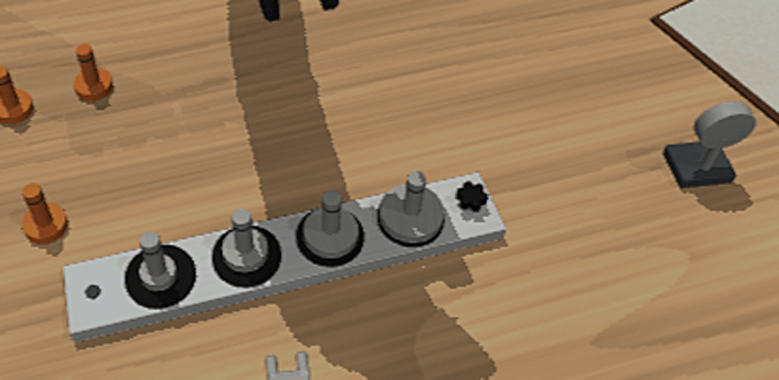

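All four platens stand upright and centred in the right order from the knob: crop (411,212), (330,233), (246,250), (157,269). The gauge is standing where it was, the gripper is clear and nothing touches. Handing in.

```bash
python3 -c "
from plant import r
print(r.finish_job())"
```

```text
the job is handed in; nothing more can be done
None
```

The four steel platens now stand on the seats in the order 64, 54, 44, 34 mm, starting from the clamping knob. I handed the job in at about 20 s on the robot's clock; no verdict came back.

- **Placing:** the last wrist and scene pictures showed all four upright and centred on their seats. At release, the jaws were within about 3 mm of each measured seat centre. I judged the final centring by eye from these pictures rather than measuring it again.
- **64 mm platen:** its disc hid the dot on the seat next to the knob, so I used the position measured in the first top view. It fits the 84 mm seat spacing.
- **Dial gauge:** it looked upright and unmoved in the scene picture. The top-view comparison around it gave a largest pixel difference of 33 grey levels. I took that as image noise or shadow and did not follow it up.
- **Contact:** measured tool forces stayed at a few newtons whenever I read them, and the open gripper was well clear at the end.

I took 12 wrist, scene and top pictures for inspection, which was within plan. The orange look-alike platens were not touched.

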